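# Set up a resistivity stand and fan out its batch of coupons

## Task

Set the resistivity bench up for the next batch: with the probe arm still swung out, push the copper reference bar home into the corner of the two aluminium stops on the red stand, flat against both, then swing the probe arm fully in over it. Shingle all the aluminium coupons lengthways down the middle of the blue tray, starting on the red headrest and each overlapping the one before, the lower edge of each coupon on the next white line with no line skipped, so that every coupon shows a strip of bare face. Leave everything else on the bench where it is.

Things in the scene. Friction and masses are not known exactly. Their poses are not given: they have to be found in the camera images.
- bar: copper reference bar, 110 long (own x) x 28 wide (own y) x 20 high mm, 0.5 kg, lying loose and askew on the red stand's base; origin at the centre of its underside. Both ends and both sides are alike.
- stand: test stand fixed to the bench: red base plate 180 (own x, from -80 to +100) x 190 (own y) mm, its top 25 mm above the bench; origin on the bench below the plate, own x points to its rear, own y to its left. On it two aluminium stops 14 mm high (see the stop points), a pivot post with the probe arm, and a terminal block 18 x 50 mm, 50 mm high, at x = 90, y = 65 mm.
- side_stop (a point): middle of the foot of the side stop's front face, which runs 120 mm along the stand's y at the rear of the plate; the bar's long side goes against it. Axes as the stand's.
- end_stop (a point): middle of the foot of the end stop's inner face, which runs 70 mm along the stand's x at the right (-y) of the plate; the bar's right end goes against it. Axes as the stand's.
- seat (a point): point on the top of the stand's base plate under the centre of the bar when the bar lies home in the corner of the two stops (long side against the side stop, right end against the end stop). Axes as the stand's.
- probe_arm (a joint): swing of the flat probe arm about an upright pivot at x = 65, y = 0 mm of the stand, rad: 0 = fully in over the bar, pointing to the stand's front, at its limit; grows as it swings out to the stand's right, pi/2 = along -y, its other limit. Friction about 0.1 N m, stays where left. Arm 18 mm wide, underside 58 and top 68 mm above the bench; at 0 it clears the bar by 13 mm (its probe tips by 6 mm).
- probe_knob (a point): centre of the top of the upright red knob at the free end of the probe arm, 80 mm from the pivot: 20 mm in diameter, 20 mm high, its top 88 mm above the bench
- tray: blue fanning tray fixed to the bench, 275 (own x) x 140 (own y) mm, floor 6 mm above the bench, rim 14 mm high and 6 mm thick; origin on the bench under its centre; own x runs along the tray from the head (-x end, where the red headrest is) to the tail. Five white lines cross its floor, 36 mm apart.
- headrest: red sloping rest plate in the head of the tray, 55 x 50 mm, fixed; origin at the centre of its upper face, own z normal to that face; it slopes down by 0.167 rad towards the tail, so that its plane meets the tray's floor at mark 1. A coupon lying on it takes this slope, and so does each coupon that overlaps it by the 36 mm pitch.
- mark1 (a point): middle of the first white line on the tray's floor, nearest the headrest, axes as the tray's; lines 2 to 5 lie 36, 72, 108 and 144 mm further along +x. The lower edge of coupon k of the fan belongs on line k, so the centre of its underside lies 49 mm before that line towards the head and 8 mm above the floor.
- coupon1: aluminium test coupon, flat plate 100 (own x) x 44 (own y) x 6 (own z) mm, 75 g, all alike; loose; origin at the centre of its underside. Three to five coupons are there, flat on the bench to start with.
- coupon2: aluminium test coupon, flat plate 100 (own x) x 44 (own y) x 6 (own z) mm, 75 g, all alike; loose; origin at the centre of its underside. Three to five coupons are there, flat on the bench to start with.
- coupon3: aluminium test coupon, flat plate 100 (own x) x 44 (own y) x 6 (own z) mm, 75 g, all alike; loose; origin at the centre of its underside. Three to five coupons are there, flat on the bench to start with.
- coupon4: aluminium test coupon, flat plate 100 (own x) x 44 (own y) x 6 (own z) mm, 75 g, all alike; loose; origin at the centre of its underside. Three to five coupons are there, flat on the bench to start with.
- coupon5: aluminium test coupon, flat plate 100 (own x) x 44 (own y) x 6 (own z) mm, 75 g, all alike; loose; origin at the centre of its underside. Three to five coupons are there, flat on the bench to start with.
- adapter: black power adapter, 75 x 45 x 30 mm; bystander, leave alone; origin at its underside
- dish: white ceramic dish, 68 mm across, 26 mm high; bystander, leave alone; origin at its underside
- marker: white marker pen with a blue cap, 130 mm long; bystander, leave alone; origin at its underside
- caliper: steel caliper, 220 mm long; bystander, leave alone; origin at its underside
- wash_bottle: white bottle with a blue cap, 72 mm across, 150 mm high; bystander, leave alone; origin at its underside
- weight: steel block weight 50 x 50 x 40 mm; bystander, leave alone; origin at its underside
- driver: screwdriver, lying; bystander, leave alone; origin at its underside
Not all that is in view belongs to the job. Leave any green or purple look-alike of the coupon5 alone.

How it is judged:
By the outcome, as a careful person would: the job done as asked, in the order asked, and still so for the second after the job is handed in, with the robot touching nothing.
Of coupon1, coupon2, coupon3, coupon4, coupon5 only 3 to 5 are there at a start; the rules pass over those that are not, and their reading is None.
At some moment in a run one of bar may be knocked a few centimetres aside while the robot is not near it.
Once in a run the grip may slacken for a moment while it holds something.
It also fails if it takes over 210 s, if anything falls off the work surface, if the arm or the gripper's body presses on something with over 40 N, if the wrist force passes 120 N, or if a joint passes its speed limit or range.

## Robot

A 6-joint arm with a two-finger parallel gripper is mounted at the origin on the work surface. World frame = base frame: x ahead of the robot, y to its left, z up, the work surface at z = 0. Lengths are in m, angles in rad, forces in N, time in s.
With the tool pointing down it reaches from about 0.325 to 1 m from the base axis. Payload 5.1 kg.
Tool frame: the origin (TCP) lies on the centre line of the jaws, within the pads' length; the fingertips stand 22 mm ahead of it and the grasp point (between the pads) lies 3 mm ahead of it; y points along the fingers, x is the direction in which the jaws open and shut, and the axes are right-handed (so a half turn about y gives the same grasp; the last joint's range is limited). The gripper opens to 85 mm and grips with 20 to 120 N. Pads are 22 mm wide; open, the fingers measure 114 mm over their backs; the gripper's body (76 mm by 85 mm) begins 54 mm behind the grasp point. The pads swing forward as they close: fully open they stand 13 mm farther back than shut.
Start: joints at [-1.236, 0.124, 1.65, -0, 1.367, -0.083], TCP at [0.264, -0.594, 0.253] pointing down, gripper open.
Joint ranges: [-2.61, 2.61], [-1.02, 2.33], [0.03, 2.71], [-1.35, 4.49], [0.32, 2.68], [-2.91, 2.91]. Speed limits (rad/s): [2.57, 2.57, 3.14, 3.14, 3.14, 3.14].

## Interface

Orientations are given as [roll, pitch, yaw] about the fixed x, y, z axes, in that order (R = Rz(yaw) Ry(pitch) Rx(roll)).
In Python, from bench import ctrl gives the robot as it stands. Calls block until the motion is done:
- ctrl.move_to(position, orientation): joint-space move of the TCP to a pose.
- ctrl.movel(position, ori=None, rate=0.15, until_force=None): straight line of the TCP; ori=None keeps the orientation; rate is the mean speed in m/s. With until_force (N) it stops when the force on the tool has changed by that much, and returns True; else False.
- ctrl.goto_joints(angles): joint-space move.
- ctrl.gripper_open() and ctrl.grab(newtons=None): open the fingers fully, or close them until they stop; newtons is the grip in N (None keeps the last).
- ctrl.wait(seconds).
- ctrl.ik(position, orientation): joint angles nearest the present ones, or None.
- ctrl.get_image(name): name is "side" or "top"; returns a dict with "img" (400x640x3 uint8, red, green, blue), "range_z" (400x640 float32, m along the optical axis (not along the pixel's ray), 0 where there is no reading), "fx", "fy", "cx", "cy" (pixels), "k1" (the pictures are not rectified: a ray, as slopes to the right and down, at radius r is drawn at 1 + k1 r^2 times it, then the intrinsics apply), "pose" (4x4, takes a point from camera to world coordinates). Camera axes: x right, y down, z forward; pixel columns grow to the right and rows downward; lengths in m; the calibration is good to about 2 mm. A picture is of the moment at which its call begins.
A pose or a line that the arm cannot do raises ctrl.MotionError and nothing moves.
- ctrl.job_done(): hands the job in, once; it reports no verdict.
Readings, each from a call of its own:
- ctrl.read_time_s(): time.
- ctrl.read_joints(): joint angles.
- ctrl.read_qvel(): joint speeds.
- ctrl.read_tau(): joint torques, N m.
- ctrl.read_tcp_pos(): TCP position.
- ctrl.read_tool_rot(): TCP orientation.
- ctrl.read_wrist_force(): force on the tool from outside, world axes, zero at the start.
- ctrl.read_wrist_torque(): the same for the moment, N m.
- ctrl.read_finger_gap(): opening from 0.0 (shut) to 1.0 (fully open).
Only numpy, scipy, OpenCV 4.12 (cv2) and the standard library are available. Lean on these libraries where they do the work, as an engineer would, in place of code of your own. Each camera call takes 0.05 s, during which the arm holds its last target. There are 200 camera calls.

## Working session

There is one attempt and no reset: what is moved stays moved. The work goes in short steps, each a Python script; the robot and the scene stay as the last script left them, time stands still between calls to the robot, and variables do not carry over. Pictures are saved under pics/ and viewed, about 12 in all and at most 16, crops included, and the job is handed in when it is done.

```bash
ls; mkdir -p pics; python3 - <<'E'
from bench import ctrl
import cv2,numpy as np
for n in("top","side"):
    d=ctrl.get_image(n); np.savez(f"{n}0.npz",**d)
    cv2.imwrite(f"pics/{n}0.png",cv2.resize(d["img"][:,:,::-1],(800,500),interpolation=cv2.INTER_CUBIC))
    print(n,d["fx"],d["fy"],d["cx"],d["cy"],d["k1"],d["pose"].round(3).tolist())
print(ctrl.read_time_s(),ctrl.read_tool_rot())
E
```

```text
pics
top 464.33698932181363 464.33698932181363 323.50722552561575 200.84664687653725 0.00731791191150967 [[0.008, -0.997, 0.072, 0.446], [-1.0, -0.009, -0.009, 0.012], [0.009, -0.072, -0.997, 1.286], [0.0, 0.0, 0.0, 1.0]]
side 507.7736666451319 507.7736666451319 313.74378341017666 199.2798880551157 0.01162255123901416 [[-0.709, -0.382, 0.593, -0.188], [-0.705, 0.362, -0.609, 0.735], [0.018, -0.85, -0.526, 0.714], [0.0, 0.0, 0.0, 1.0]]
0.1 [-1.57063006  0.00187491 -1.1529955 ]
```

View pics/top0.png

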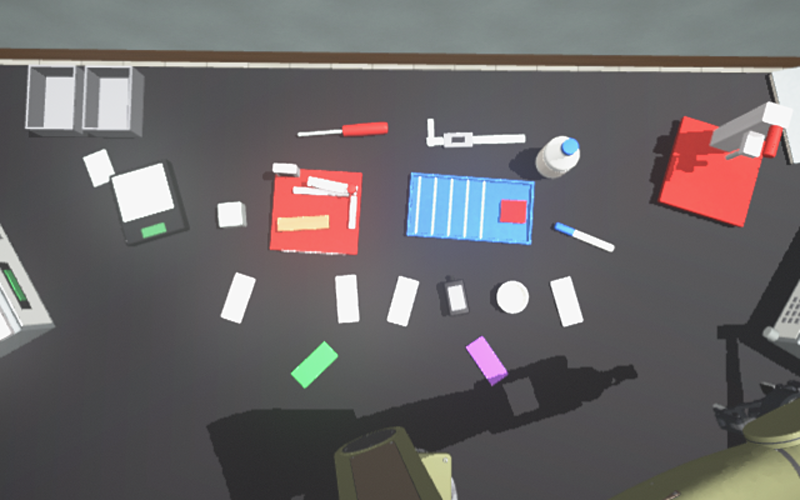

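View pics/side0.png

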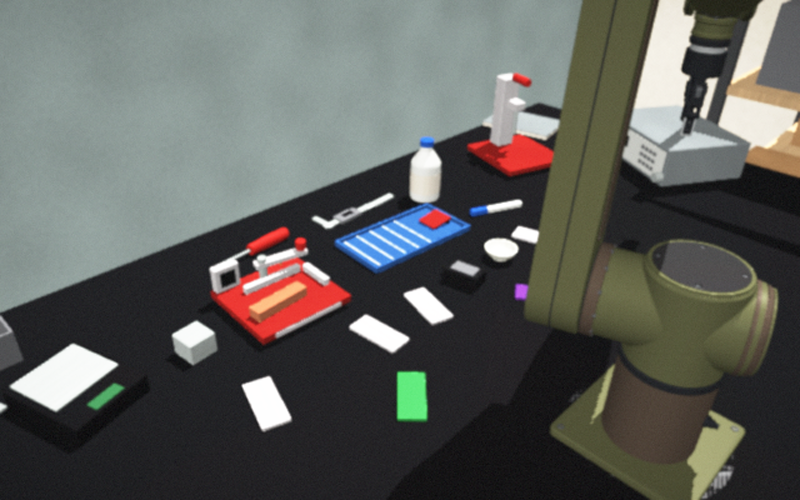

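```bash
cat >h.py <<'E'
import numpy as np,cv2,sys
from bench import ctrl
from scipy.spatial.transform import Rotation as R
def rays(d):
    h,w=d["img"].shape[:2]; v,u=np.mgrid[:h,:w]
    a=(u-d["cx"])/d["fx"]; b=(v-d["cy"])/d["fy"]; s=np.ones_like(a)
    for _ in range(5): s=1+d["k1"]*((a/s)**2+(b/s)**2)
    return np.dstack([a/s,b/s,np.ones_like(a)])
def cloud(d): return (rays(d)*d["range_z"][...,None])@d["pose"][:3,:3].T+d["pose"][:3,3]
def onplane(d,z):
    r=rays(d)@d["pose"][:3,:3].T; t=d["pose"][:3,3]
    return (r*((z-t[2])/r[...,2])[...,None]+t)[...,:2]
def proj(d,p):
    p=(np.asarray(p,float)-d["pose"][:3,3])@d["pose"][:3,:3]; a=p[...,:2]/p[...,2:]
    a=a*(1+d["k1"]*(a**2).sum(-1,keepdims=True)); return a*[d["fx"],d["fy"]]+[d["cx"],d["cy"]]
def comps(d,mask,z,amin=30):
    n,l,st,_=cv2.connectedComponentsWithStats(mask.astype(np.uint8)); P=onplane(d,z); out=[]
    for i in range(1,n):
        if st[i,4]<amin: continue
        (c,s,a)=cv2.minAreaRect(P[l==i].astype(np.float32)*1000)
        if s[0]<s[1]: s=s[::-1]; a+=90
        a=(a+90)%180-90
        out.append((P[l==i].mean(0),np.array(c)/1000,np.array(s),a,st[i,4],st[i,:2]+st[i,2:4]/2))
    return out
def masks(d):
    hsv=cv2.cvtColor(d["img"],cv2.COLOR_RGB2HSV); H,S,V=hsv[...,0].astype(int),hsv[...,1],hsv[...,2]
    return dict(white=(S<60)&(V>150),red=((H<6)|(H>172))&(S>120)&(V>80),blue=(H>98)&(H<125)&(S>110)&(V>60),cop=(H>=7)&(H<25)&(S>60)&(V>110))
def load(n): return dict(np.load(n))
def show(d,c,f,s=6):
    u0,v0,u1,v1=c; im=d["img"][v0:v1,u0:u1,::-1]; cv2.imwrite("pics/"+f,cv2.resize(im,None,fx=s,fy=s,interpolation=cv2.INTER_CUBIC))
E
python3 - <<'E'
from h import *
d=load("top0.npz"); m=masks(d); C=cloud(d)
for k,z in(("white",.006),("red",.025),("blue",.014),("cop",.045)):
    print(k)
    for o in comps(d,m[k],z):
        if o[0][1]<.5 and o[0][1]>-.35: print(o[0].round(4),o[1].round(4),o[2].round(1),round(o[3],1),o[4],o[5])
for u,v in((190,238),(120,240),(277,239),(322,240),(453,241),(330,165),(410,170),(260,220),(240,178),(340,148),(275,150)):
    print(u,v,C[v,u].round(4))
show(d,(205,125,305,210),"stand0.png",8); show(d,(315,130,435,200),"tray0.png",6)
E
```

```text
white
[0.899  0.0509] [0.8542 0.0103] [1801.2  221.4] -89.9 6963 [320.  89.]
[ 0.7945 -0.1409] [ 0.801  -0.1572] [221.7  60.6] 86.4 706 [381.  106.5]
[0.8037 0.1943] [0.8039 0.1939] [98.4  8.3] -84.9 107 [256.  106.5]
[ 0.7504 -0.3358] [ 0.752  -0.3389] [98.9 77.3] -45.3 709 [446.5 125.5]
[0.7217 0.2673] [0.7226 0.2669] [61.9 24.2] 81.5 169 [229.  135.5]
[0.6789 0.1846] [0.6831 0.1893] [122.7  39.4] 87.3 446 [256.5 149. ]
[ 0.6439 -0.0269] [ 0.6432 -0.0269] [126.7   5.8] -3.7 97 [334.5 164. ]
[ 0.6414 -0.0629] [ 0.6406 -0.0629] [126.5   5.9] -3.7 97 [347.5 165. ]
[ 0.6388 -0.0988] [ 0.6382 -0.0988] [126.5   5.9] -3.7 97 [360.5 166. ]
[ 0.6364 -0.1347] [ 0.6357 -0.1346] [126.5   5.9] -3.8 98 [373.5 167. ]
[ 0.6336 -0.1706] [ 0.6333 -0.1707] [126.5   5.9] -3.9 97 [386.5 168. ]
[0.6264 0.1176] [0.629  0.1175] [79.  14.6] -3.0 143 [282.5 168.5]
[0.6179 0.3857] [0.6184 0.3854] [60.9 54.6] -85.6 424 [185.5 171.5]
[0.4339 0.3662] [0.434  0.3662] [103.9  48.5] -17.8 681 [190.5 238.5]
[0.4339 0.1273] [0.434  0.1273] [104.8  48. ] 5.0 671 [278. 239.]
[0.4296 0.0048] [0.4298 0.0049] [104.6  48.
[... 338 characters left out ...]
63] [191.8 181.4] 87.0 3270 [253.  169.5]
[ 0.6276 -0.2359] [ 0.6275 -0.2354] [54.2 45.7] 87.3 326 [410.5 169. ]
blue
[ 0.6351 -0.1418] [ 0.6348 -0.1434] [277.2 142.6] 86.3 3903 [376.5 167. ]
[ 0.5916 -0.3475] [ 0.5914 -0.349 ] [44.  18.7] 68.4 84 [451.5 183.5]
cop
[0.5946 0.2201] [0.5948 0.2196] [110.8  29.8] -86.4 440 [243.  178.5]
190 238 [0.4334 0.3655 0.0089]
120 240 [0.4265 0.5587 0.0011]
277 239 [0.4325 0.1279 0.0084]
322 240 [0.4307 0.0046 0.0072]
453 241 [ 0.4308 -0.3557  0.0074]
330 165 [ 0.6382 -0.0159  0.0089]
410 170 [ 0.6254 -0.2369  0.0153]
260 220 [ 4.844e-01  1.765e-01 -3.000e-04]
240 178 [0.5951 0.226  0.0469]
340 148 [ 0.6855 -0.0433  0.0126]
275 150 [0.6675 0.1311 0.071 ]
```

View pics/stand0.png

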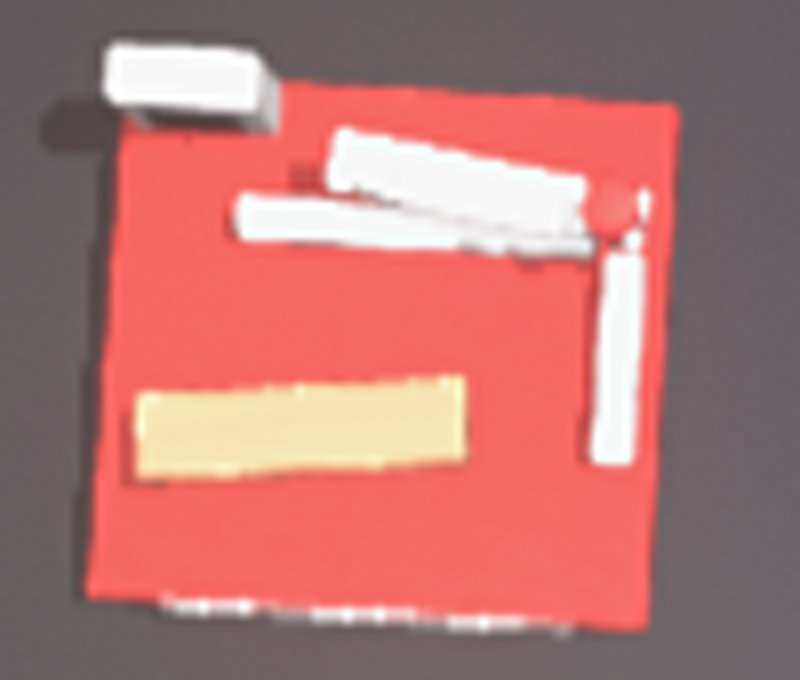

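View pics/tray0.png

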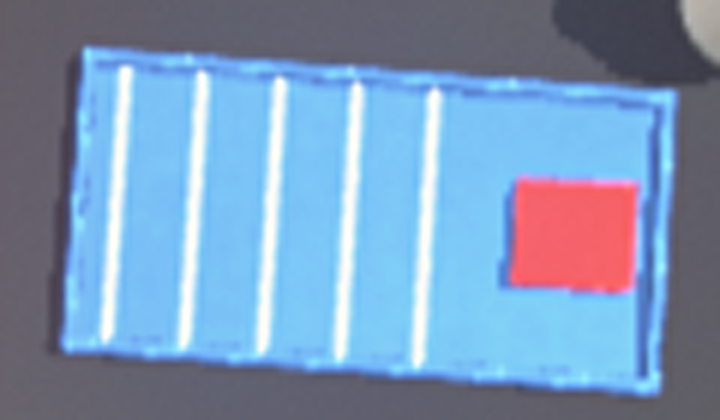

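```bash
cat >>h.py <<'E'
def rpy(M): return R.from_matrix(M).as_euler('xyz')
def down(yaw): return np.array([-np.pi/2,0,yaw])
def best(p,yaw):  # choose of the two half-turns the one with the smaller wrist turn
    c=[]
    for y in(yaw,yaw+np.pi):
        y=(y+np.pi)%(2*np.pi)-np.pi
        q=ctrl.ik(list(p),list(down(y)))
        if q is not None: c.append((abs(q[5]),y))
    return min(c)[1]
E
python3 - <<'E'
from h import *
d=load("top0.npz")
def px(z,*q):
    P=onplane(d,z).astype(np.float32)
    return [np.array([cv2.remap(P[...,i].copy(),np.float32([[u]]),np.float32([[v]]),1)[0,0] for i in(0,1)]).round(4).tolist() for u,v in q]
c=lambda a,b:(205+a/8-.5,125+b/8-.5)
print("side foot",px(.025,c(235,240),c(590,256)),"top",px(.039,c(235,240),c(590,256)))
print("end top",px(.039,c(605,255),c(590,460)))
print("knob",px(.088,c(612,205)),"armroot",px(.068,c(335,160)))
p=[.48,.245,.15]; y=best(p,1.519); print("yaw",y)
ctrl.move_to(p,down(y))
ctrl.movel([.48,.245,.05],rate=.1)
print(ctrl.movel([.48,.245,-.002],rate=.02,until_force=4),"open touch",ctrl.read_tcp_pos())
ctrl.movel([.48,.245,.06],rate=.1); ctrl.grab(20)
print(ctrl.movel([.48,.245,.0],rate=.02,until_force=4),"shut touch",ctrl.read_tcp_pos(),ctrl.read_finger_gap())
ctrl.movel([.48,.245,.08],rate=.1); print(ctrl.read_time_s())
E
```

```text
side foot [[0.6622999906539917, 0.24779999256134033], [0.6579999923706055, 0.12639999389648438]] top [[0.6599000096321106, 0.2451999932527542], [0.6556000113487244, 0.1251000016927719]]
end top [[0.656000018119812, 0.1200999990105629], [0.5861999988555908, 0.12409999966621399]]
knob [[0.6642000079154968, 0.11379999667406082]] armroot [[0.6819999814033508, 0.20730000734329224]]
yaw 1.5190000000000001
True open touch [0.47998368 0.24502096 0.00885079]
True shut touch [0.48005131 0.24501597 0.02206814] 0.003604722164945797
10.1167
```

```bash
python3 - <<'E'
from h import *
ya=1.519; X=np.array([np.sin(ya),-np.cos(ya),0]); 
s=np.array([.550,.2215,.053])
ctrl.move_to(list(s+[0,0,.06]),down(ya)); ctrl.movel(list(s),rate=.1)
print(ctrl.movel(list(s+.085*X),rate=.04,until_force=10),ctrl.read_tcp_pos(),ctrl.read_wrist_force())
p=ctrl.read_tcp_pos(); ctrl.movel(list(p-.03*X),rate=.1); p=ctrl.read_tcp_pos(); ctrl.movel([p[0],p[1],.16],rate=.15)
ctrl.move_to([.45,.25,.2],down(ya))
d=ctrl.get_image("top"); np.savez("t1.npz",**d); show(d,(205,125,305,210),"stand1.png",6)
for o in comps(d,masks(d)["cop"],.045): print(o)
E
```

```text
True [0.62156419 0.21755562 0.05225361] [-0.30081349  0.4354807  -0.32171959]
(array([0.64538618, 0.21699914]), array([0.64655945, 0.21539943]), array([111.34098816,  29.97398949]), 87.1441879272461, np.int32(405), array([245. , 159.5]))
```

View pics/stand1.png

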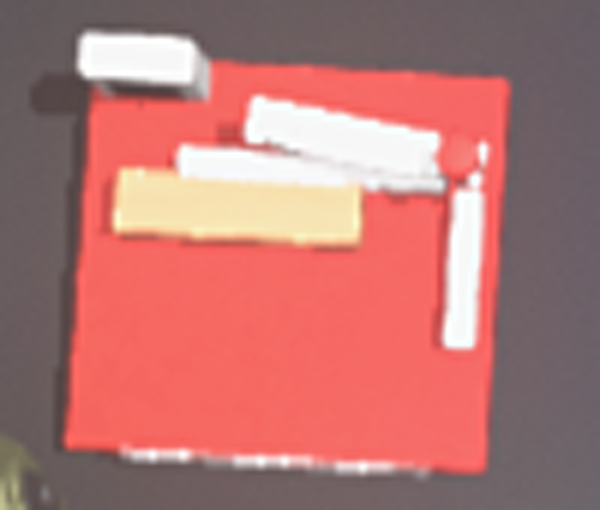

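```bash
python3 - <<'E'
from h import *
ya=1.519; X=np.array([np.sin(ya),-np.cos(ya),0]); Y=np.array([np.cos(ya),np.sin(ya),0])
def up():
    p=ctrl.read_tcp_pos(); ctrl.movel([p[0],p[1],.16],rate=.15)
def push(s,D,L,f):
    ctrl.move_to(list(s+[0,0,.09]),down(ya)); ctrl.movel(list(s),rate=.12)
    print(ctrl.movel(list(s+L*D),rate=.03,until_force=f),ctrl.read_tcp_pos())
    p=ctrl.read_tcp_pos(); ctrl.movel(list(p-.02*D),rate=.1); up()
s=np.array([.6466,.2154,.053])+.092*Y
push(s,-Y,.055,10)
c=np.array([.6447,.179,.053])
push(c-.045*X,X,.035,12)
push(c+.085*Y,-Y,.03,8)
ctrl.move_to([.45,.25,.2],down(ya))
d=ctrl.get_image("top"); np.savez("t2.npz",**d); show(d,(205,125,305,210),"stand2.png",6)
for o in comps(d,masks(d)["cop"],.045): print(o)
print(ctrl.read_time_s())
E
```

```text
False [0.64851436 0.25236478 0.05299533]
True [0.61964646 0.18015297 0.05229727]
True [0.64805875 0.24174793 0.0532472 ]
(array([0.6429239 , 0.17456454]), array([0.64288745, 0.17599443]), array([108.0599823 ,  28.01626968]), 89.02902221679688, np.int32(393), array([259.5, 161. ]))
27.4667
```

View pics/stand2.png

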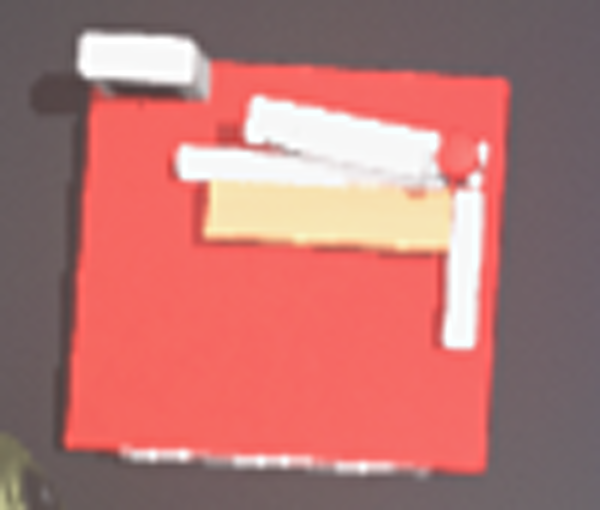

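```bash
python3 - <<'E'
from h import *
ya=1.519; X=np.array([np.sin(ya),-np.cos(ya),0]); Y=np.array([np.cos(ya),np.sin(ya),0])
pv=np.array([.6797,.1934,.095])
def fr(phi,g):
    r=-X*np.cos(phi)-Y*np.sin(phi); t=-X*np.sin(phi)+Y*np.cos(phi)
    return list(pv+.08*r-(.021+g)*t), down(ya-(np.pi/2-phi)), t
p,o,t=fr(1.43,.015)
ctrl.move_to([p[0],p[1],.17],o); ctrl.movel(p,o,rate=.1)
for phi in np.r_[1.43:.05:9j,-.15]:
    p,o,t=fr(phi,0)
    h=ctrl.movel(p,o,rate=.06,until_force=8)
    print(round(phi,2),h,end=' ')
    if h and phi<.4: break
q=ctrl.read_tcp_pos(); print(q)
ctrl.movel(list(np.array(q)-.015*t),rate=.1); q=ctrl.read_tcp_pos(); ctrl.movel([q[0],q[1],.18],rate=.15)
ctrl.move_to([.434,.366,.16],down(ya))
d=ctrl.get_image("top"); np.savez("t3.npz",**d); show(d,(205,125,305,210),"stand3.png",6)
print(ctrl.read_time_s())
E
```

```text
1.43 False 1.26 False 1.08 False 0.91 False 0.74 False 0.57 False 0.4 False 0.22 False 0.05 False -0.15 True [0.59900848 0.17489187 0.09476541]
35.3
```

View pics/stand3.png

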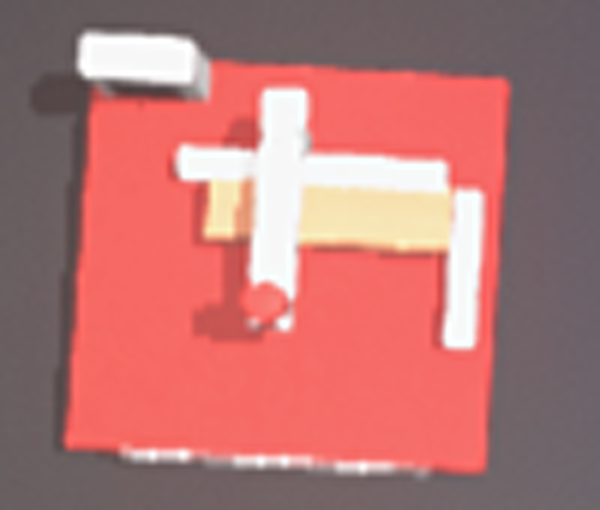

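```bash
cat >>h.py <<'E'
YT=1.502; XT=np.array([np.cos(YT),np.sin(YT),0]); L1=np.array([.6335,-.1707,.006]); HG=.0205
Rc=R.from_euler('xyz',[0,.167,YT]).as_matrix(); RP=rpy(np.c_[-Rc[:,1],-Rc[:,2],Rc[:,0]])
def pick(c,ang):
    p=np.array([c[0],c[1],HG]); o=down(best(p,np.radians(ang)+np.pi/2))
    ctrl.gripper_open(); ctrl.move_to(list(p+[0,0,.08]),o); ctrl.movel(list(p),rate=.12)
    ctrl.grab(60); print("gap",ctrl.read_finger_gap(),"Fz",ctrl.read_wrist_force()[2])
    ctrl.movel(list(p+[0,0,.14]),rate=.15); print("gap",ctrl.read_finger_gap(),end=' ')
def place(k,off=np.zeros(3)):
    u=L1+XT*(.036*(k-1)-.049)+[0,0,.008]+off
    p=u+HG*Rc[:,2]
    ctrl.move_to(list(p+[0,0,.1]),RP); print("gap",ctrl.read_finger_gap())
    ctrl.movel(list(p+[0,0,.012]),rate=.12)
    print("touch",ctrl.movel(list(p-[0,0,.004]),rate=.02,until_force=3),np.subtract(ctrl.read_tcp_pos(),p).round(4))
def leave():
    ctrl.gripper_open(); p=ctrl.read_tcp_pos(); ctrl.movel([p[0],p[1],p[2]+.12],rate=.15)
E
python3 - <<'E'
from h import *
d=load("t3.npz"); m=masks(load("top0.npz")); 
cs=[(o[0],o[3]) for o in comps(load("top0.npz"),m["white"],.006) if 95<o[2][0]<110 and 40<o[2][1]<52]
print(cs); np.save("cs.npy",[[*c,a] for c,a in cs])
print(ctrl.ik(list(L1-.049*XT+[0,0,.03]),list(RP)),RP)
c=max(cs,key=lambda q:q[0][1]); pick(*c)
E
```

```text
[(array([0.43389377, 0.36615545]), -17.833023071289062), (array([0.43386277, 0.12734483]), 5.034085750579834), (array([0.42958615, 0.00482917]), -15.376655578613281), (array([ 0.43179374, -0.35595625]), 15.76628303527832)]
[-0.35506201  0.35678056  1.77309734 -0.19413291  0.97300353 -0.17987603] [-1.73779633  0.         -0.06879633]
gap 0.4831019777494814 Fz 5.412977785260546
gap 0.4890728799389169
```

```bash
sed -i 's/HG=.0205/HG=.0225/' h.py; python3 - <<'E'
from h import *
p=np.array(ctrl.read_tcp_pos()); ctrl.movel([p[0],p[1],.03],rate=.15); print(ctrl.movel([p[0],p[1],.0195],rate=.02,until_force=3),ctrl.read_tcp_pos())
ctrl.gripper_open(); ctrl.movel([p[0],p[1],.0225],rate=.05); ctrl.grab(60); print("Fz",ctrl.read_wrist_force()[2],ctrl.read_tcp_pos())
ctrl.movel([p[0],p[1],.16],rate=.15); print(ctrl.read_finger_gap())
place(1); leave()
p=ctrl.read_tcp_pos(); ctrl.move_to([.43,.127,.16],down(1.57))
d=ctrl.get_image("top"); np.savez("t4.npz",**d); show(d,(315,130,435,200),"tray4.png",6)
for o in comps(d,masks(d)["white"],.015):
    if o[0][0]<.68 and o[0][0]>.59 and -.3<o[0][1]<0: print(o)
print(ctrl.read_time_s())
E
```

```text
True [0.43339364 0.36578478 0.02175077]
Fz 2.4648608709666417 [0.43355944 0.36590075 0.02302761]
0.48204991964704275
gap 0.48190959861831445
touch True [-0.     -0.      0.0007]
(array([ 0.64248456, -0.02666143]), array([ 0.64182458, -0.02662813]), array([125.81847382,   5.71964884]), -3.6820068359375, np.int32(97), array([334.5, 164. ]))
(array([ 0.64005739, -0.06236607]), array([ 0.63928174, -0.06237038]), array([125.62414551,   5.9063406 ]), -3.6562118530273438, np.int32(97), array([347.5, 165. ]))
(array([ 0.63842131, -0.09798825]), array([ 0.6368501 , -0.09795374]), array([125.63302612,   6.08169603]), -3.6388626098632812, np.int32(101), array([360.5, 166. ]))
(array([ 0.63529185, -0.13363897]), array([ 0.63441748, -0.133517  ]), array([125.64055634,   6.07237148]), -3.77001953125, np.int32(99), array([373.5, 167. ]))
(array([ 0.63192099, -0.21506284]), array([ 0.62883917, -0.21862694]), array([125.64604187, 104.07753754]), -3.63287353515625, np.int32(707), array([403.5, 168. ]))
49.275
```

View pics/tray4.png

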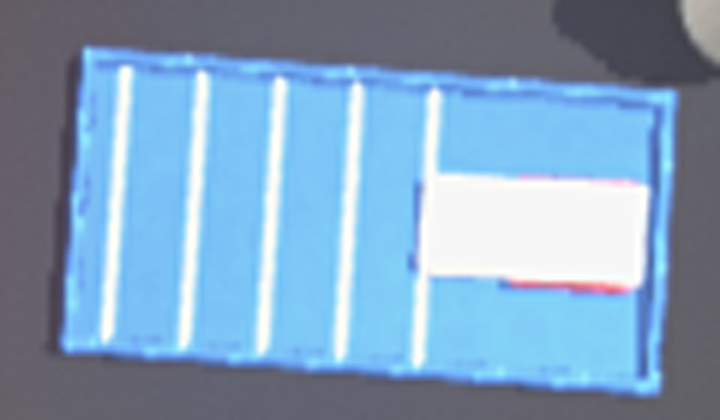

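```bash
cat >>h.py <<'E'
def run(k,c,off=np.zeros(3)):
    pick(c[:2],c[2])
    if not .45<ctrl.read_finger_gap()<.52: sys.exit("grip?")
    place(k,off)
    u=L1+XT*(.036*(k-1)-.049)+[0,0,.008]+off+HG*Rc[:,2]
    if abs(ctrl.read_tcp_pos()[2]-u[2])>.003 or not .45<ctrl.read_finger_gap()<.52: sys.exit("height? held")
    leave()
E
python3 - <<'E'
from h import *
cs=np.load("cs.npy"); run(2,cs[1])
ctrl.move_to([.43,.005,.16],down(1.57))
d=ctrl.get_image("top"); np.savez("t5.npz",**d); show(d,(315,130,435,200),"tray5.png",6)
print(ctrl.read_time_s())
E
```

```text
gap 0.4740270205042299 Fz 6.130912601445458
gap 0.47581894162235944 gap 0.4780779516340555
touch True [ 0.     -0.      0.0016]
57.925
```

View pics/tray5.png

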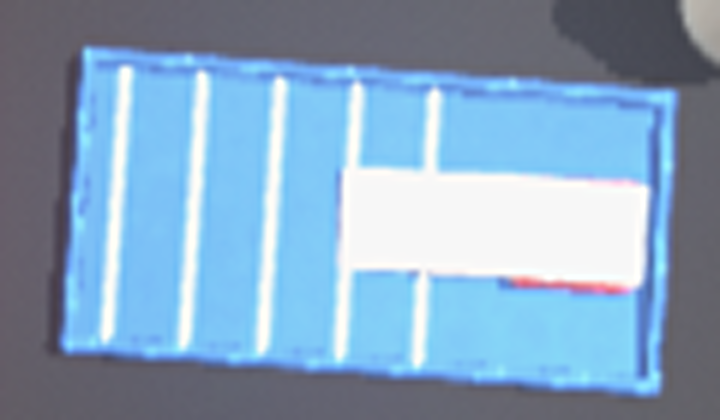

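```bash
cat >>h.py <<'E'
def edge(d,k):
    """tail edge of the white stretch near line k, in mm rel. to line k (edge top at z .012; subpixel, blue->white at red channel half)"""
    r=d["img"][...,0].astype(np.float32); YTv=np.array([-np.sin(YT),np.cos(YT),0]); s=np.arange(-.012,.020,.0005)
    def prof(z,lat):
        P=L1+XT*.036*(k-1)+s[:,None]*XT; acc=0
        for l in lat:
            Q=P+l*YTv; Q[:,2]=z; q=proj(d,Q).astype(np.float32); acc=acc+cv2.remap(r,q[:,0],q[:,1],1).ravel()
        return acc/len(lat)
    e=prof(.012,np.arange(-.014,.015,.002)); h=(e.max()+e[-6:].mean())/2; i=np.where(e>h)[0][-1]
    l=prof(.006,np.r_[-.045:-.03:8j,.035:.045:6j]); w=np.clip(l-l[-6:].mean(),0,None); w[abs(s)>.008]=0
    # lateral centre
    t=np.arange(-.04,.04,.0005); a=0
    for x in np.arange(-.02,-.008,.002):
        Q=L1+XT*(.036*(k-1)+x)+t[:,None]*YTv; Q[:,2]=.012-x*.167; q=proj(d,Q).astype(np.float32); a=a+cv2.remap(r,q[:,0],q[:,1],1).ravel()
    j=np.where(a>(a.max()+a.min())/2)[0]
    print("line",k,"edge mm",1e3*s[i],"line centre mm",round(1e3*(s*w).sum()/w.sum(),2),"lateral mm",1e3*(t[j[0]]+t[j[-1]])/2,"width",1e3*(t[j[-1]]-t[j[0]]))
E
python3 - <<'E'
from h import *
edge(load("t4.npz"),1); d=load("t5.npz"); edge(d,1); edge(d,2)
E
```

```text
line 1 edge mm 3.5000000000000133 line centre mm 0.16 lateral mm -0.749999999999966 width 47.50000000000004
line 1 edge mm 13.000000000000021 line centre mm 0.16 lateral mm -1.2499999999999665 width 47.50000000000004
line 2 edge mm 4.500000000000014 line centre mm 0.17 lateral mm -0.9999999999999662 width 47.00000000000004
```

```bash
python3 - <<'E'
from h import *
cs=np.load("cs.npy"); off=-.0015*XT+.0007*np.array([-np.sin(YT),np.cos(YT),0])
run(3,cs[2],off)
ctrl.move_to([.432,-.356,.16],down(1.57+.275))
d=ctrl.get_image("top"); np.savez("t6.npz",**d); show(d,(315,130,435,200),"tray6.png",6); edge(d,3)
print(ctrl.read_time_s())
E
```

```text
gap 0.4799776034962358 Fz 7.249564045009518
gap 0.4776564276582042 gap 0.47862210601066546
touch True [ 0.0001 -0.      0.0019]
line 3 edge mm 3.000000000000013 line centre mm 0.14 lateral mm -0.24999999999996553 width 46.50000000000004
67.2083
```

View pics/tray6.png

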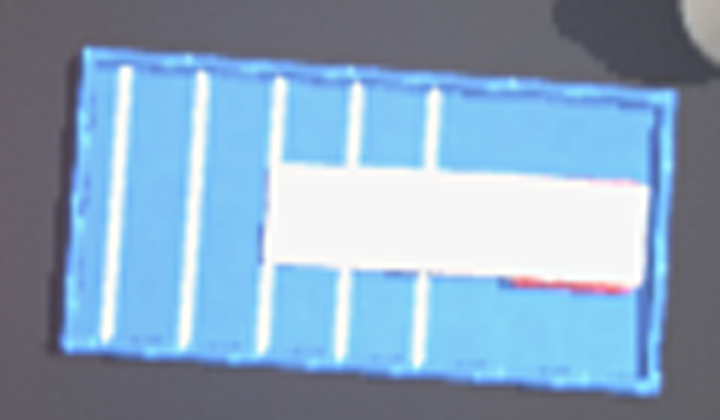

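```bash
python3 - <<'E'
from h import *
cs=np.load("cs.npy"); off=-.0015*XT+.0004*np.array([-np.sin(YT),np.cos(YT),0])
run(4,cs[3],off)
ctrl.move_to([.40,-.30,.25],down(1.57))
d=ctrl.get_image("top"); np.savez("t7.npz",**d); edge(d,4)
cv2.imwrite("pics/top7.png",cv2.resize(d["img"][70:340,30:500,::-1],None,fx=1.7,fy=1.7,interpolation=cv2.INTER_CUBIC))
s=ctrl.get_image("side"); np.savez("s7.npz",**s); show(s,(160,140,400,290),"side7.png",3)
for o in comps(d,masks(d)["cop"],.045): print(o)
print(ctrl.read_time_s())
E
```

```text
gap 0.4797241359572125 Fz 5.434968486266857
gap 0.47528247304401183 gap 0.47560483064517506
touch True [0.0001 0.0001 0.0019]
line 4 edge mm 2.5000000000000124 line centre mm 0.2 lateral mm -0.749999999999966 width 47.50000000000004
(array([0.60210198, 0.20571745]), array([0.60254492, 0.20501099]), array([109.67835236,  29.62041664]), 85.73072814941406, np.int32(356), array([248.5, 176. ]))
78.65
```

View pics/top7.png

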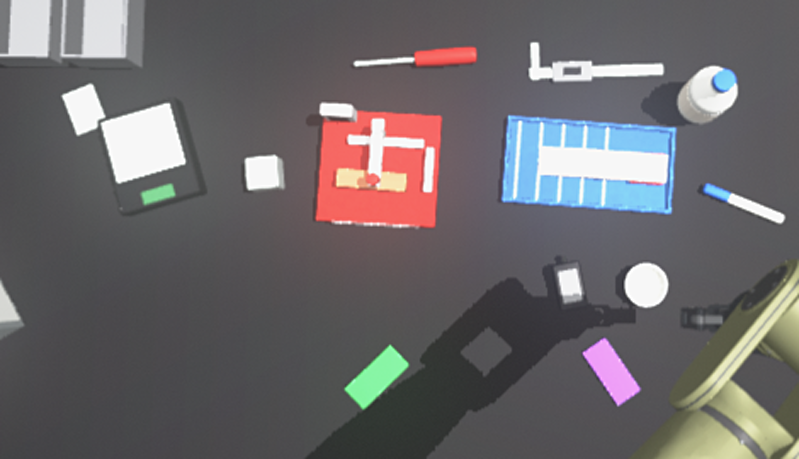

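View pics/side7.png

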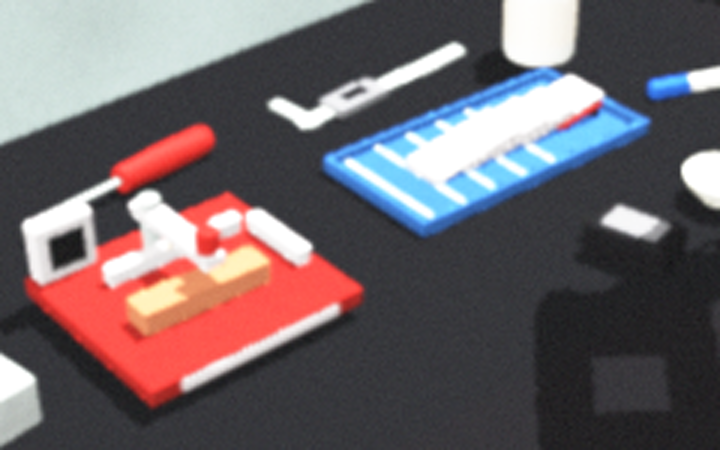

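```bash
cat >>h.py <<'E'
ya=1.519; X=np.array([np.sin(ya),-np.cos(ya),0]); Y=np.array([np.cos(ya),np.sin(ya),0]); pv=np.array([.6797,.1934,.095])
def fr(phi,g):
    r=-X*np.cos(phi)-Y*np.sin(phi); t=-X*np.sin(phi)+Y*np.cos(phi)
    return list(pv+.08*r-g*t), down(ya-(np.pi/2-phi)), t
def off_up(D,z=.17):
    p=ctrl.read_tcp_pos(); ctrl.movel(list(p-.018*D),rate=.1); p=ctrl.read_tcp_pos(); ctrl.movel([p[0],p[1],z],rate=.15)
def push(s,D,L,f):
    ctrl.move_to(list(s+[0,0,.09]),down(ya)); ctrl.movel(list(s),rate=.12)
    print(ctrl.movel(list(s+L*D),rate=.03,until_force=f),ctrl.read_tcp_pos()); off_up(D)
E
python3 - <<'E'
from h import *
ctrl.grab(20); ctrl.move_to([.5,.1,.25],down(ya-1.57))
p,o,t=fr(0,-.037); ctrl.move_to([p[0],p[1],.18],o); ctrl.movel(p,o,rate=.1)
for phi in np.r_[0:1.47:10j]:
    p,o,t=fr(phi,-.021); print(round(phi,2),ctrl.movel(p,o,rate=.06,until_force=10),end=' ')
off_up(-t)
push(np.array([.550,.2075,.053]),X,.085,10)
push(np.array([.6455,.203,.053])+.092*Y,-Y,.065,10)
c=np.array([.6447,.179,.053])
push(c-.045*X,X,.035,12); push(c+.085*Y,-Y,.03,8)
ctrl.move_to([.45,.25,.2],down(ya))
d=ctrl.get_image("top"); np.savez("t8.npz",**d); show(d,(205,125,305,210),"stand8.png",6)
for q in comps(d,masks(d)["cop"],.045): print(q)
print(ctrl.read_time_s())
E
```

```text
0.0 False 0.16 False 0.33 False 0.49 False 0.65 False 0.82 False 0.98 False 1.14 False 1.31 False 1.47 False True [0.62077777 0.20367724 0.05221083]
True [0.64745741 0.24179018 0.05292383]
True [0.61964641 0.18017707 0.05229533]
True [0.64788871 0.24171097 0.0528739 ]
(array([0.64258822, 0.17534487]), array([0.64250836, 0.17519666]), array([109.66590881,  26.22022057]), 87.58541107177734, np.int32(383), array([260., 161.]))
104.8
```

View pics/stand8.png

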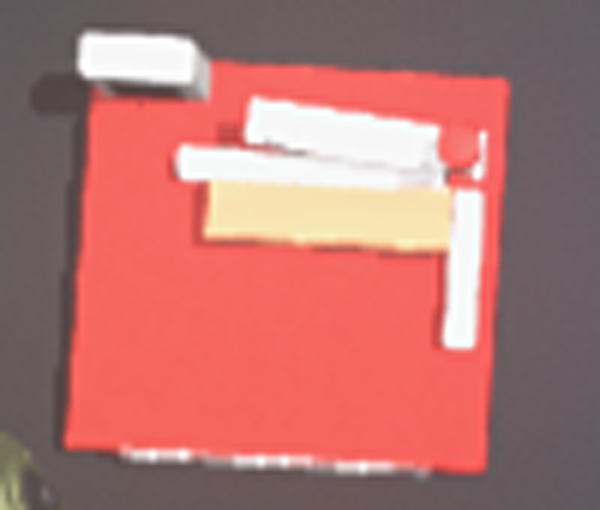

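Bar is home again and the arm is out. I'll swing the arm in, retreat and check everything.

```bash
python3 - <<'E'
from h import *
p,o,t=fr(1.47,.038); ctrl.move_to([p[0],p[1],.17],o); ctrl.movel(p,o,rate=.1)
for phi in np.r_[1.47:.05:9j,-.15]:
    p,o,t=fr(phi,.021); h=ctrl.movel(p,o,rate=.06,until_force=8)
    if h and phi<.4: break
print(h,phi,ctrl.read_tcp_pos()); off_up(t,.2)
ctrl.move_to([.40,-.30,.25],down(1.57)); ctrl.wait(1)
d=ctrl.get_image("top"); np.savez("t9.npz",**d); edge(d,4)
a=load("top0.npz"); 
cv2.imwrite("pics/top9.png",cv2.resize(d["img"][120:220,200:440,::-1],None,fx=3.3,fy=3.3,interpolation=cv2.INTER_CUBIC))
for q in comps(d,masks(d)["cop"],.045): print(q)
C=cloud(d)[148:185,320:430]; 
# heights along fan middle relative to tail-end position
YTv=np.array([-np.sin(YT),np.cos(YT),0])
Q=L1+XT*np.arange(-.09,.125,.006)[:,None]; Q[:,2]=.02; u=proj(d,Q).round().astype(int); print((1e3*cloud(d)[u[:,1],u[:,0],2]).round(0))
diff=np.abs(d["img"].astype(int)-load("t7.npz")["img"]).max(-1)>60
n,l,st,ce=cv2.connectedComponentsWithStats(diff.astype(np.uint8)); print([s.tolist() for s in st[1:] if s[4]>15])
print(ctrl.read_time_s())
E
```

```text
True -0.15 [0.59901304 0.17484046 0.09479265]
line 4 edge mm 2.5000000000000124 line centre mm 0.19 lateral mm -0.749999999999966 width 47.50000000000004
(array([0.64456121, 0.22001798]), array([0.64554114, 0.22056642]), array([24.45446587, 18.91831017]), 0.5566372871398926, np.int32(72), array([243., 160.]))
(array([0.64150518, 0.15405403]), array([0.6415025 , 0.15362849]), array([66.63638306, 26.02373505]), 87.92042541503906, np.int32(230), array([268. , 161.5]))
[29. 27. 24. 23. 25. 28. 31. 30. 23. 24. 27. 30. 25. 27. 30. 26. 22. 30.
 32. 33. 27. 23. 21. 27. 23. 23. 20. 16. 15. 17. 15. 15. 14.  8. 11.  8.]
[[239, 155, 8, 10, 69], [255, 156, 25, 11, 244], [228, 169, 18, 12, 186], [252, 171, 17, 12, 165]]
115.025
```

View pics/top9.png

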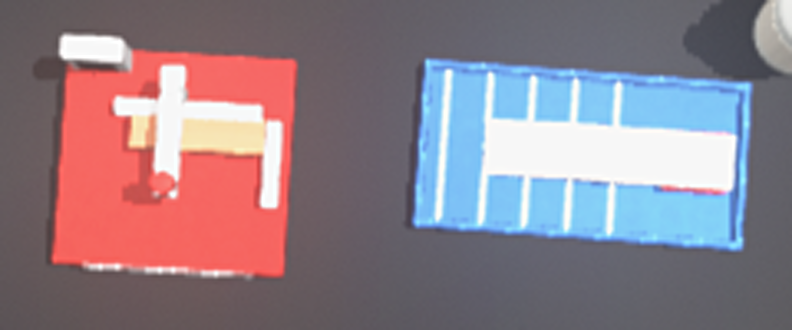

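```bash
python3 -c "
from bench import ctrl
ctrl.job_done(); print(ctrl.read_time_s())"
```

```text
the job is handed in; nothing more can be done
the job is handed in; nothing more can be done
```

I handed the job in at about 115 s on the robot's clock. The bar is home in the corner, the probe arm is fully in over it, and all four coupons present are shingled on lines 1 to 4.

- **Bar and arm:** I pushed the bar against both stops and swung the arm in, then placed the coupons. The bar was then found knocked about 5 cm out of the corner. I swung the arm back out, pushed the bar home again and swung the arm in to its limit. So the last bar and arm steps came after the coupons.
- **Bar check:** The final pushes stopped within 0.1 mm of where they stopped the first time. The last pictures show the bar flush with both stops and the arm pointing to the front.
- **Coupons:** After correcting for picture blur, each coupon's lower edge measured within about 2 mm of its line when it was placed. Coupon 2 was the furthest out, at about +1.8 mm. They lie within about 1 mm of the tray's middle.
- **Not fully checked:** Once overlapped, coupons 1 to 3 could not be measured again, because white on white hides their edges and the depth readings were too noisy to show the steps. I saw no sign that they shifted.
- **Everything else:** Between the picture after the last coupon and the final one, only the stand changed. No other object looked moved in the pictures I viewed. I saw no slackening of the grip.

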